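Scrub the slanted instrument jar with the bottle brush

ROBOT

A 7-joint arm with a two-finger parallel gripper is mounted at the origin on the work surface. World frame = base frame: x ahead of the robot, y to its left, z up, the work surface at z = 0. Lengths are in m, angles in degrees, forces in N, time in s.
With the tool pointing down it reaches from about 0.425 to 1.025 m from the base axis. Payload 9.4 kg.
Tool frame: the origin (TCP) lies midway between the tips of the shut fingers; the grasp point (between the pads) lies 19 mm behind it (arm.grasp_offset is the distance from the TCP to the grasp point, in m); z points along the fingers, y is the direction in which the jaws open and shut (so a half turn about z gives the same grasp; the last joint's range is limited). The gripper opens to 93 mm and grips with 3 to 60 N. Pads are 15 mm wide; open, the fingers measure 128 mm over their backs; the gripper's body (75 mm by 188 mm) begins 65 mm behind the grasp point.
Start: joints at [69.46, 34.337, -0.143, 91.639, 0.103, 54.024, -4.572], TCP at [0.202, -0.696, 0.219] pointing down, gripper open.
Joint ranges: [-147.43, 147.43], [-19.82, 112.94], [-74.19, 73.91], [6.32, 146.72], [-59.91, 239.91], [6.04, 106.73], [-150.56, 150.56]. Speed limits (degrees/s): [127.2, 127.2, 172.46, 172.46, 180, 180, 180].

INTERFACE

Orientations are given as a 3x3 rotation matrix whose columns are the frame's x, y, z axes.
In Python, from cell import arm gives the robot as it stands.
- The arm moves only by the tool arm_command, never from a script. Its argument "rows" is one flat list of numbers, 4 for each row, row after row: the shift along the tool's x, y, z in m, then the turn about the tool's z in degrees. A call has 1 to 5 rows; each row shifts and turns the pose as measured when the row begins, along the tool's axes as they then stand; what a row does not reach is not made up. A row lasts 1/8 s, in which the tool goes at most 62.5 mm and 10.7 degrees, less where a joint would pass 70% of its speed; a pose out of reach is approached as far as the arm can. A call is refused whole if a number of a shift passes 0.0625 or a number of a turn 10.7, either way. A call with a gripper value outside its range is refused whole. "grip" is the finger opening in m, from 0 to 0.093, set as the call begins (left out, the last holds). The fingers move at their own pace and stop on an object; "newtons" is the grip in N (left out, the last holds). Time passes only in rows, so rows that do not move let the fingers close. It gives the time, the measured TCP pose, the force and the opening at its end, in the units of the state.
- arm.state(): the state, without advancing time (a new reading comes with each control period).
- arm.get_image(name): name is "side" or "top"; returns a dict with "img" (480x640x3 uint8, red, green, blue), "intrinsics" (3x3 intrinsics, pixels), "extrinsics" (4x4, takes a point from world to camera coordinates). Camera axes: x right, y down, z forward; pixel columns grow to the right and rows downward; lengths in m; the calibration is good to about 2 mm. A picture is of the moment at which its call begins. There is no depth.
- arm.job_done(): hands the job in, once; it reports no verdict.
The state is a dict: "time": time; "q": joint angles; "qd": joint speeds; "joint_torque": joint torques, N m; "tcp_pos": TCP position; "eef_rot": TCP orientation; "ft_force": force on the tool from outside, world axes, zero at the start; "torque": the same for the moment, N m; "opening": finger opening in m.
Only numpy, scipy, OpenCV 4.12 (cv2) and the standard library are available. Lean on these libraries where they do the work, as an engineer would, in place of code of your own. Each camera call takes 0.05 s, during which the arm holds its last target. There are 200 camera calls.

TASK

Take the long bottle brush out of its pot and scrub the inside of the wide steel jar that is clamped slanted in its stand: three full strokes, each time going gently down until you feel the brush rest on the rubber mat at the bottom, pausing there a moment, and drawing it back at least half-way up the jar in between. Do not ram the bottom. Then stand the brush back in its pot, bristles down, let go of it, and leave the other things on the table where they are.

Things in the scene. Friction and masses are not known exactly. Their poses are not given: they have to be found in the camera images.
- brush: bottle brush, 235 mm long, 90 g, standing bristles down in the pot. Origin: centre of its flat foot at the bristle end; z axis along the brush to the handle's top. From the foot: stiff grey bristle head 34 mm across to 75 mm, steel shaft 8 mm across to 145 mm, white square handle 14 x 14 mm to 235 mm, its sides along the brush's x and y axes
- pot: white round pot that the brush stands in, fixed to the table, 90 mm tall, 68 mm across at the rim, inside 52 mm across at the floor and 60 mm at the mouth. Origin: centre of its underside; its inner floor is 6 mm above the origin
- jar: the wide one of two steel jars, clamped in a stand, slanted 35 degrees from vertical. Origin: centre of its open mouth, 152 mm above the table; z axis along the jar, out of the mouth. Inside 49 mm across, rim 59 mm, 145 mm long outside. A springy rubber mat (gives 2 mm at 4 N) lies on its bottom; the mat's top is 90 to 120 mm below the mouth along the axis, differing from jar to jar: feel for it
- narrow_jar: bystander: the narrow steel jar in a like slanted stand, 32 mm across, inside 26 mm, too narrow for the brush; origin and axes as for the wide jar
- rack_a: bystander: rack of capped blood tubes, 84 x 122 mm, 115 mm tall. Origin: centre of its underside
- gel_bottle: bystander: plastic bottle, 60 mm across, 160 mm tall. Origin: centre of its underside
- tape_roll: bystander: roll of paper tape lying flat, 64 mm across, 25 mm tall. Origin: centre of its underside
- sample_cup: bystander: small lidded sample cup, 56 mm across, 65 mm tall. Origin: centre of its underside

How it is judged:
By the outcome, as a careful person would: the job done as asked, in the order asked, and still so for the second after the job is handed in, with the robot touching nothing.
It also fails if it takes over 69 s, if anything falls off the work surface, if the arm or the gripper's body presses on something with over 40 N, if the wrist force passes 120 N, or if a joint passes its speed limit or range.

## Working session

There is one attempt and no reset: what is moved stays moved. The work goes in short steps, Python scripts to look and compute and a tool call to move; the robot and the scene stay as the last step left them, time stands still between calls to the robot, and variables do not carry over. Pictures are saved under pics/ and viewed, about 8 in all and at most 12, crops included, and the job is handed in when it is done.

Besides the shell and the picture viewer there is one more tool, called after "Call:" by a JSON object that holds its "fn" and its "kwargs". arm_command: Moves the arm, as the interface text tells. Its arguments: {"type":"object","properties":{"rows":{"type":"array"},"grip":{"type":"number"},"newtons":{"type":"number"}},"required":["rows"]}

```bash
mkdir -p pics; ls; python3 - <<'E'
from cell import arm
import cv2,numpy as np
s=arm.state();print({k:np.round(v,3).tolist() for k,v in s.items()}, arm.grasp_offset)
for n in("side","top"):
    d=arm.get_image(n);cv2.imwrite(f"pics/{n}0.png",d["img"][:,:,::-1]);print(n,np.round(d["intrinsics"],1).tolist(),np.round(d["extrinsics"],4).tolist())
E
```

```text
pics
{'time': 0.0, 'q': [69.46, 34.386, -0.147, 91.681, 0.102, 54.025, -4.572], 'qd': [0.067, 0.067, -0.082, -0.015, -0.024, 0.015, -0.117], 'joint_torque': [-0.0, -76.506, 1.497, -25.234, -0.052, 0.017, 0.0], 'tcp_pos': [0.201, -0.696, 0.218], 'eef_rot': [[0.961, 0.278, -0.001], [0.278, -0.961, 0.002], [-0.0, -0.002, -1.0]], 'ft_force': [0.534, 0.036, 0.704], 'torque': [0.014, -0.0, 0.066], 'opening': 0.093} 0.0188
side [[581.6, 0.0, 317.4], [0.0, 581.6, 236.4], [0.0, 0.0, 1.0]] [[-0.7815, -0.6237, -0.0138, 0.4106], [-0.4264, 0.5502, -0.718, 0.3154], [0.4554, -0.5553, -0.6959, 1.2164], [0.0, 0.0, 0.0, 1.0]]
top [[433.1, 0.0, 324.3], [0.0, 433.1, 234.9], [0.0, 0.0, 1.0]] [[0.0266, -0.9994, 0.0205, -0.037], [-0.9878, -0.0294, -0.1527, 0.5357], [0.1533, -0.0162, -0.9881, 0.9664], [0.0, 0.0, 0.0, 1.0]]
```

View pics/side0.png

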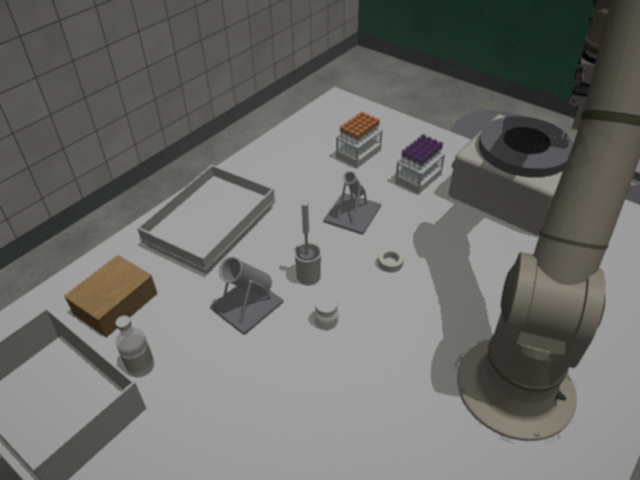

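View pics/top0.png

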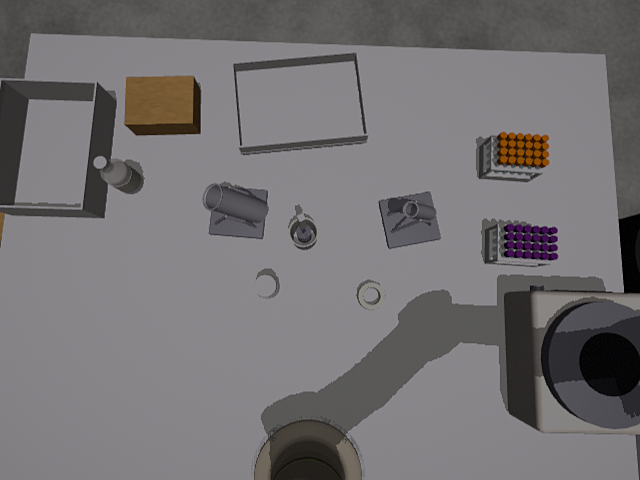

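The side view shows the brush handle top at about (305,204), the pot rim at (308,253) and the wide jar mouth at (233,268). In the top view the brush and pot are at about (302,230) and the wide jar mouth at (213,197). I'll take crops for precision.

```bash
python3 - <<'E'
import cv2
t=cv2.imread("pics/top0.png")[170:265,190:330];cv2.imwrite("pics/tc.png",cv2.convertScaleAbs(cv2.resize(t,None,fx=5,fy=5,interpolation=cv2.INTER_CUBIC),alpha=1.4))
t=cv2.imread("pics/side0.png")[195:335,200:340];cv2.imwrite("pics/sc.png",cv2.convertScaleAbs(cv2.resize(t,None,fx=4,fy=4,interpolation=cv2.INTER_CUBIC),alpha=1.4))
E
```

```text
(no output)
```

View pics/tc.png

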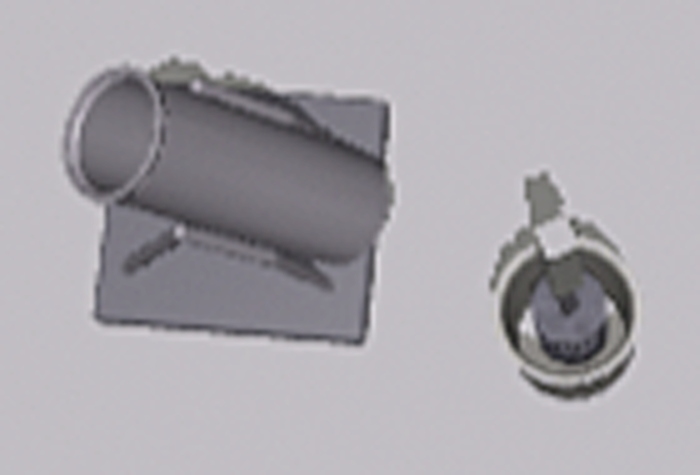

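View pics/sc.png

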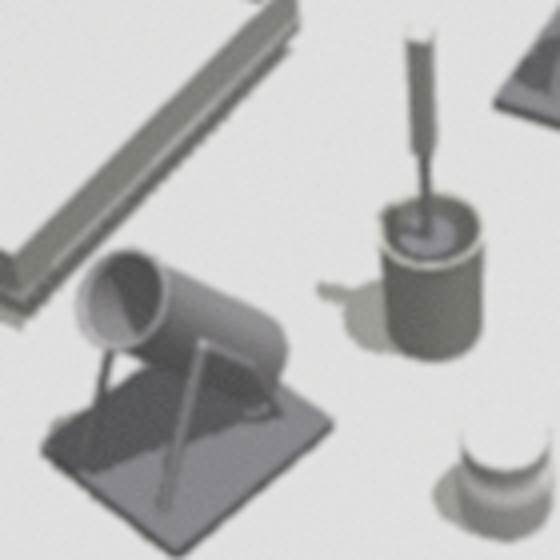

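Crop pixels. Top: handle top (558,236), pot rim centre (566,306), jar mouth centre (113,135). Side: handle top (420,34), handle bottom (424,155), pot rim (433,231), jar mouth (122,299). Next I'll triangulate these and fit the jar axis.

```bash
cat > h.py <<'E'
import numpy as np,cv2
KT=np.array([[433.1,0,324.3],[0,433.1,234.9],[0,0,1.]]);KS=np.array([[581.6,0,317.4],[0,581.6,236.4],[0,0,1.]])
ET=np.array([[0.0266,-0.9994,0.0205,-0.037],[-0.9878,-0.0294,-0.1527,0.5357],[0.1533,-0.0162,-0.9881,0.9664]])
ES=np.array([[-0.7815,-0.6237,-0.0138,0.4106],[-0.4264,0.5502,-0.718,0.3154],[0.4554,-0.5553,-0.6959,1.2164]])
PT,PS=KT@ET,KS@ES
tp=lambda u,v:np.array([(u+.5)/5-.5+190,(v+.5)/5-.5+170])
sp=lambda u,v:np.array([(u+.5)/4-.5+200,(v+.5)/4-.5+195])
def tri(a,b):
    X=cv2.triangulatePoints(PT,PS,a.reshape(2,1),b.reshape(2,1))[:,0];X=X[:3]/X[3];return X
def proj(P,X):
    x=P@np.append(X,1);return x[:2]/x[2]
def atz(P,p,z):
    A=np.array([P[0]-p[0]*P[2],P[1]-p[1]*P[2]]);return np.append(np.linalg.solve(A[:,:2],-A[:,3]-A[:,2]*z),z)
E
python3 - <<'E'
from h import *
for n,a,b,z in(("htop",tp(558,236),sp(420,34),.241),("rim",tp(566,306),sp(433,231),.09),("jar",tp(113,135),sp(122,299),.152)):
    X=tri(a,b);print(n,X.round(4),"res",(proj(PT,X)-a).round(2),(proj(PS,X)-b).round(2),"atz",atz(PT,a,z).round(4),atz(PS,b,z).round(4))
hb=atz(PS,sp(424,155),.151);print("hbottom side",hb,"potrim base",atz(PS,sp(433,231),.09))
def nrm(K,E,p,q):
    n=np.cross(np.linalg.inv(K)@np.append(p,1),np.linalg.inv(K)@np.append(q,1));n=E[:,:3].T@n;return n/np.linalg.norm(n)
N=np.array([nrm(KT,ET,tp(175,82),tp(380,163)),nrm(KT,ET,tp(140,208),tp(310,257)),nrm(KS,ES,sp(145,257),sp(270,320)),nrm(KS,ES,sp(140,352),sp(235,385))])
for I in([0,1],[2,3],[0,1,2,3]):
    d=np.linalg.svd(N[I])[2][2];d*=np.sign(d[2]);print(I,d.round(3),"tilt",np.degrees(np.arccos(d[2])),"yaw",np.degrees(np.arctan2(d[1],d[0])))
X=tri(tp(113,135),sp(122,299))
# overlay rim circles & edges for yaw candidates
T=cv2.imread("pics/tc.png");S=cv2.imread("pics/sc.png")
def draw(yaw,col):
    t=np.radians(35);y=np.radians(yaw);d=np.array([np.sin(t)*np.cos(y),np.sin(t)*np.sin(y),np.cos(t)])
    a=np.cross(d,[0,0,1]);a/=np.linalg.norm(a);b=np.cross(d,a)
    for L in(0,-.145):
        c=[X+d*L+.0295*(np.cos(f)*a+np.sin(f)*b) for f in np.linspace(0,6.283,60)]
        cv2.polylines(T,[np.array([(proj(PT,p)-[190,170]+.5)*5-.5 for p in c]).round().astype(int)],True,col)
        cv2.polylines(S,[np.array([(proj(PS,p)-[200,195]+.5)*4-.5 for p in c]).round().astype(int)],True,col)
for yw,c in((70,(0,0,255)),(80,(0,255,0)),(90,(255,0,0))):draw(yw,c)
o=np.zeros((380,760,3),np.uint8);o[:,:420]=T[:380,20:440];o[:300,430:]=S[230:530,30:360];cv2.imwrite("pics/ov.png",o)
E
```

```text
htop [0.5378 0.025  0.2412] res [0.24 0.42] [-0.22 -0.05] atz [0.5386 0.0255 0.241 ] [0.5374 0.0247 0.241 ]
rim [0.5346 0.0253 0.0887] res [0.62 1.1 ] [-0.65 -0.12] atz [0.5368 0.0268 0.09  ] [0.5323 0.0257 0.09  ]
jar [0.5928 0.2156 0.1529] res [0.06 0.11] [-0.06 -0.02] atz [0.5933 0.2159 0.152 ] [0.5934 0.215  0.152 ]
hbottom side [0.5361823  0.02666847 0.151     ] potrim base [0.53226619 0.02569123 0.09      ]
[0, 1] [-0.042  0.353  0.935] tilt 20.822849114862272 yaw 96.76732301156588
[2, 3] [-0.278  0.527  0.803] tilt 36.54227454625079 yaw 117.80158298923851
[0, 1, 2, 3] [0.049 0.585 0.81 ] tilt 35.93461715063404 yaw 85.22851269571193
```

View pics/ov.png

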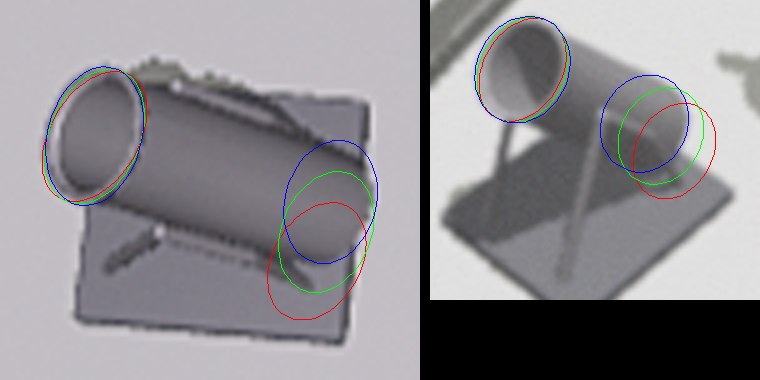

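The yaw 90° (blue) outline matches the jar in both views. Next I'll check the plate yaw and handle yaw, and see what is near the start pose.

```bash
python3 - <<'E'
from h import *
c=[tri(tp(*a),sp(*b)) for a,b in(((97,320),(178,555)),((366,344),(333,425)))]
print(np.round(c,4),"plate yaw",np.degrees(np.arctan2(*(c[0]-c[1])[[1,0]])))
a=atz(PT,tp(97,320),.008);b=atz(PT,tp(366,344),.008);print("top yaw",np.degrees(np.arctan2(*(a-b)[[1,0]])))
a=atz(PT,tp(97,320),.008);b=atz(PT,tp(108,205),.008);print("edge",np.degrees(np.arctan2(*(b-a)[[1,0]])))
a=atz(PS,sp(178,555),.008);b=atz(PS,sp(333,425),.008);print("side yaw",np.degrees(np.arctan2(*(a-b)[[1,0]])))
a=atz(PS,sp(178,555),.008);b=atz(PS,sp(42,450),.008);print("side edge",np.degrees(np.arctan2(*(b-a)[[1,0]])))
t=cv2.imread("pics/tc.png",0)[200:275,525:595]
for th in(235,245,250):
    m=(t>th).astype(np.uint8);n,l,st,ce=cv2.connectedComponentsWithStats(m);k=1+np.argmin(abs(ce[1:]-[33,36]).sum(1)+(st[1:,4]<200)*99)
    print(th,ce[k]+[525,200],st[k],cv2.minAreaRect(np.argwhere(l==k)[:,::-1].astype(np.float32)))
for p in((505,290),(540,400)):print(atz(PT,np.array(p),.25))
E
```

```text
[[0.5358 0.2527 0.0099]
 [0.5298 0.1252 0.0069]] plate yaw 87.32086580136938
top yaw 86.53759421398303
edge -1.538267654530734
side yaw 86.85305176791425
side edge -2.756534253390232Traceback (most recent call last):
  File "<stdin>", line 10, in <module>
    return _wrapfunc(a, 'argmin', axis=axis, out=out, **kwds)
    return bound(*args, **kwds)
ValueError: attempt to get argmin of an empty sequence
```

Call:
{"fn": "arm_command", "kwargs": {"rows": [0, 0, -0.06, 0, 0, 0, -0.06, 0, 0, 0, -0.06, 0, 0, 0, 0, 0], "grip": 0.06}}

```text
time: 0.6
tcp_pos: [0.2014, -0.6955, 0.4002]
eef_rot: [[0.961, 0.278, -0.002], [0.278, -0.96, 0.007], [-0.0, -0.007, -1.0]]
ft_force: [-0.2, 0.6, -0.7]
opening: 0.0611
```

Call:
{"fn": "arm_command", "kwargs": {"rows": [0.04, -0.046, 0, 0, 0.04, -0.046, 0, 0, 0.04, -0.046, 0, 0, 0.04, -0.046, 0, 0, 0.04, -0.046, 0, 0]}}

```text
time: 1.23
tcp_pos: [0.329, -0.414, 0.3946]
eef_rot: [[0.962, 0.272, -0.008], [0.272, -0.962, 0.013], [-0.004, -0.014, -1.0]]
ft_force: [2.0, 0.1, -0.4]
opening: 0.06
```

Call:
{"fn": "arm_command", "kwargs": {"rows": [0.04, -0.046, 0, 0, 0.04, -0.046, 0, 0, 0.04, -0.046, 0, 0, 0.04, -0.046, 0, 0, 0, 0, 0, -10.7]}}

```text
time: 1.85
tcp_pos: [0.4334, -0.1819, 0.3921]
eef_rot: [[0.891, 0.454, -0.013], [0.454, -0.891, 0.017], [-0.004, -0.021, -1.0]]
ft_force: [0.3, -1.6, -0.4]
opening: 0.0601
```

Call:
{"fn": "arm_command", "kwargs": {"rows": [0, 0, 0, -10.7, 0, 0, 0, -10.7, 0, 0, 0, -10.7, 0, 0, 0, -10.7, 0, 0, 0, 0]}}

```text
time: 2.48
tcp_pos: [0.4309, -0.1795, 0.3865]
eef_rot: [[0.346, 0.938, -0.022], [0.938, -0.346, 0.02], [0.012, -0.027, -1.0]]
ft_force: [-0.3, -0.1, -0.6]
opening: 0.0602
```

```bash
python3 - <<'E'
from h import *
t=cv2.imread("pics/top0.png",0);print(t[212:224,294:310])
u=cv2.resize(t[208:226,292:312],None,fx=8,fy=8,interpolation=cv2.INTER_CUBIC)
for th in(185,195,205):
    m=(u>th).astype(np.uint8);n,l,st,ce=cv2.connectedComponentsWithStats(m)
    for k in range(1,n):
        if st[k,4]>200:print(th,ce[k]/8+[292,208],st[k],cv2.minAreaRect(np.argwhere(l==k)[:,::-1].astype(np.float32)))
E
```

```text
[[139 137  82  87  88  88  85  87 119 142 141 140 139 139 136 136]
 [140 137  81  87  85  85  90 117 122 131 111 117 144 141 140 138]
 [142 138  81  84  92 120 126 138 141 128  60  88 115 113 117 142]
 [112 111  90 121 127 138 140 139 139 136  95  84  86  83  88 119]
 [ 82  84  96 139 142 138 137 137 138 139 128  61  83  85  84  88]
 [ 86  87  86 103 143 138 137 136 137 139 137 106 123 102  88  81]
 [ 86  88  95  87 141 140 137 137 138 140 143 139 135 137 129 122]
 [ 86 106 130  88 105 144 140 140 143 141 117 101  98 119 126 133]
 [127 134 125  77  68 150 147 141 115  99  70  51  56  68  79 100]
 [137 116  86  62  55 108 109 103  70  51  62  65  54  55  54  60]
 [102  68  60  54  46  44  56  56  62  64  66  65  57  60  58  54]
 [ 64  53  58  59  52  52  67  65  66  65  66  66  56  48  58  56]]
```

The handle square is rotated: its corners are near (297,215.5), (302.5,213), (304,218.5) and (299,221). That puts a flat normal at about +24°. I'll align the jaws to it above the handle.

Call:
{"fn": "arm_command", "kwargs": {"rows": [0, 0, 0, -10.7, 0, 0, 0, -10.7, 0, 0, 0, -10.7, 0, 0, 0, -10.7, 0, 0, 0, 0]}}

```text
time: 3.1
tcp_pos: [0.4292, -0.1792, 0.3834]
eef_rot: [[-0.38, 0.925, -0.026], [0.924, 0.381, 0.022], [0.031, -0.016, -0.999]]
ft_force: [0.4, -0.4, 0.2]
opening: 0.0601
```

Call:
{"fn": "arm_command", "kwargs": {"rows": [0.036, 0.045, 0, 0, 0.036, 0.045, 0, 0, 0.036, 0.045, 0, 0, 0.036, 0.045, 0, 0, 0, 0, 0, 0]}}

```text
time: 3.72
tcp_pos: [0.5465, 0.025, 0.3828]
eef_rot: [[-0.337, 0.941, -0.028], [0.941, 0.338, 0.023], [0.031, -0.019, -0.999]]
ft_force: [0.4, -0.3, -0.6]
opening: 0.06
```

Call:
{"fn": "arm_command", "kwargs": {"rows": [-0.003, -0.004, 0.03, -4, 0, 0, 0.045, 0, 0, 0, 0.045, 0, 0, 0, 0.02, 0, 0, 0, 0, 0]}}

```text
time: 4.35
tcp_pos: [0.5379, 0.0197, 0.2379]
eef_rot: [[-0.374, 0.927, -0.03], [0.927, 0.374, 0.02], [0.03, -0.02, -0.999]]
ft_force: [0.4, 0.3, 0.7]
opening: 0.0596
```

```bash
python3 - <<'E'
from cell import arm
import cv2,numpy as np
a=arm.get_image("top")["img"][150:300,200:400,::-1];b=arm.get_image("side")["img"][100:300,220:420,::-1]
o=np.zeros((400,800,3),np.uint8);o[:300,:400]=cv2.resize(a,(400,300),interpolation=cv2.INTER_CUBIC);o[:,400:]=cv2.resize(b,(400,400),interpolation=cv2.INTER_CUBIC)
cv2.imwrite("pics/g1.png",cv2.convertScaleAbs(o,alpha=1.4))
E
```

```text
(no output)
```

View pics/g1.png

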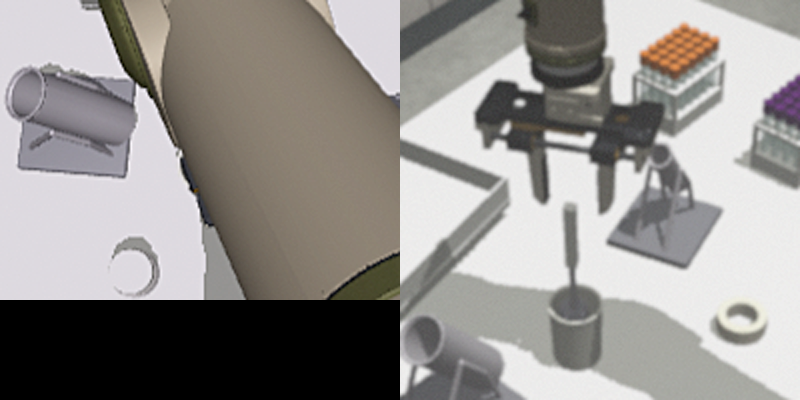

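The fingers straddle the handle (side crop, handle top at about (570,208)). I'll descend and close on it.

Call:
{"fn": "arm_command", "kwargs": {"rows": [0.004, 0.003, 0.02, 0, 0, 0, 0.025, 0, 0, 0, 0.015, 0, 0, 0, 0, 0]}}

```text
time: 4.95
tcp_pos: [0.5421, 0.0254, 0.1834]
eef_rot: [[-0.368, 0.93, -0.018], [0.929, 0.368, 0.02], [0.025, -0.009, -1.0]]
ft_force: [0.2, -0.5, 0.9]
opening: 0.0601
```

Call:
{"fn": "arm_command", "kwargs": {"rows": [0, 0, 0, 0, 0, 0, 0, 0, 0, 0, 0, 0, 0, 0, 0, 0, 0, 0, 0, 0], "grip": 0, "newtons": 15}}

```text
time: 5.58
tcp_pos: [0.5435, 0.0253, 0.186]
eef_rot: [[-0.367, 0.93, -0.014], [0.93, 0.367, 0.02], [0.024, -0.006, -1.0]]
ft_force: [-0.7, -0.2, 0.2]
opening: 0.0148
```

Gripped (opening 14.8 mm). Now I'll lift partway, with the head still in the pot, and turn the jaw axis perpendicular to the jar's lean plane.

Call:
{"fn": "arm_command", "kwargs": {"rows": [0, 0, -0.015, 8, 0, 0, -0.015, 8, 0, 0, -0.015, 7.5, 0, 0, 0, 0, 0, 0, 0, 0]}}

```text
time: 6.2
tcp_pos: [0.543, 0.0242, 0.2307]
eef_rot: [[0.043, 0.999, -0.017], [0.999, -0.042, 0.02], [0.019, -0.018, -1.0]]
ft_force: [-0.1, -0.5, -1.0]
opening: 0.0141
```

```bash
python3 - <<'E'
from cell import arm
import numpy as np
s=arm.state();print({k:np.round(v,3).tolist() for k,v in s.items() if k!='qd'})
E
```

```text
{'time': 6.2, 'q': [9.67, 23.007, -23.733, 113.042, 10.615, 46.93, -22.195], 'joint_torque': [-0.128, -57.138, -3.596, -22.663, -0.161, 0.036, -0.069], 'tcp_pos': [0.543, 0.024, 0.231], 'eef_rot': [[0.043, 0.999, -0.017], [0.999, -0.042, 0.02], [0.019, -0.018, -1.0]], 'ft_force': [-0.056, -0.474, -0.975], 'torque': [-0.032, -0.073, 0.04], 'opening': 0.014}
```

Call:
{"fn": "arm_command", "kwargs": {"rows": [0.015, 0, 0, 0, 0.015, 0, 0, 0, 0.018, 0, 0.002, 0], "newtons": 6}}

```text
time: 6.58
tcp_pos: [0.5444, 0.0739, 0.2282]
eef_rot: [[0.041, 0.999, -0.019], [0.999, -0.041, 0.019], [0.018, -0.02, -1.0]]
ft_force: [0.2, -1.2, -1.3]
opening: 0.0139
```

Call:
{"fn": "arm_command", "kwargs": {"rows": [0.018, 0, 0.004, 0, 0.018, 0, 0.006, 0, 0.018, 0, 0.008, 0, 0, 0, 0, 0]}}

```text
time: 7.08
tcp_pos: [0.5454, 0.1362, 0.2096]
eef_rot: [[0.035, 0.999, -0.021], [0.999, -0.035, 0.021], [0.02, -0.021, -1.0]]
ft_force: [0.8, -0.1, -1.0]
opening: 0.014
```

```bash
python3 - <<'E'
from cell import arm
import cv2,numpy as np
b=arm.get_image("side")["img"];cv2.imwrite("pics/s2.png",b[:,:,::-1])
b=b[120:300,200:360,::-1]
cv2.imwrite("pics/s2c.png",cv2.convertScaleAbs(cv2.resize(b,None,fx=3,fy=3,interpolation=cv2.INTER_CUBIC),alpha=1.4))
E
```

```text
(no output)
```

View pics/s2c.png

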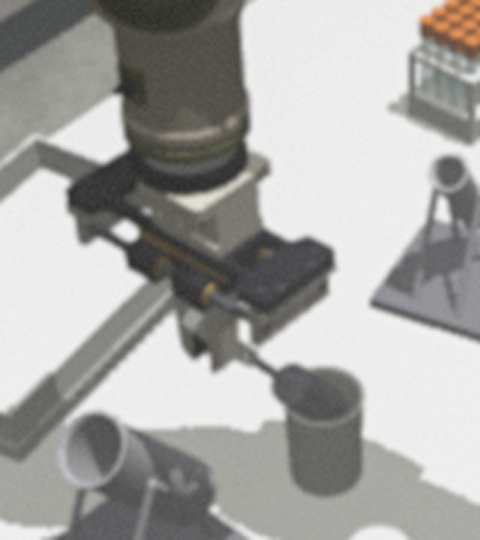

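The brush has pivoted. In the crop, the handle/shaft joint is at (242,350) and the shaft/head junction at about (283,380). I'll work out the lean angle from these.

```bash
python3 - <<'E'
from h import *
def atx(P,p,x):
    A=np.array([P[0]-p[0]*P[2],P[1]-p[1]*P[2]]);return np.append(x,np.linalg.solve(A[:,1:3],-A[:,3]-A[:,0]*x))
sc=lambda u,v:np.array([(u+.5)/3-.5+200,(v+.5)/3-.5+120])
g=np.array([.545,.1362,.2285])
for p in((242,350),(283,380)):
    q=atx(PS,sc(*p),.541);d=g-q;print(q.round(4),"lean",np.degrees(np.arctan2(d[1],d[2])),np.linalg.norm(d))
print("jar centre line: lean 35; proj of hand",(proj(PS,g)-[200,120]+.5)*3-.5)
E
```

```text
[0.541  0.1054 0.199 ] lean 46.19792294333184 0.04286937359565663
[0.541  0.0635 0.1349] lean 37.845481155645636 0.11856625148058672
jar centre line: lean 35; proj of hand [206.49053015 341.52704103]
```

The lean is about 37°, close to the jar's 35°. I'll lift out and go to a point on the jar's axis above the mouth.

Call:
{"fn": "arm_command", "kwargs": {"rows": [0, 0, -0.04, 0, 0, 0, -0.05, 0, 0, 0, -0.05, 0, 0, 0, -0.03, 0], "newtons": 12}}

```text
time: 7.62
tcp_pos: [0.5482, 0.1298, 0.383]
eef_rot: [[0.037, 0.999, -0.025], [0.999, -0.037, 0.019], [0.018, -0.026, -1.0]]
ft_force: [-1.2, 0.4, -2.0]
opening: 0.0137
```

Call:
{"fn": "arm_command", "kwargs": {"rows": [0.05, 0.01, 0, 0, 0.055, 0.012, 0, 0, 0.055, 0.012, 0, 0, 0.05, 0.01, 0, 0, 0, 0, 0, 0]}}

```text
time: 8.25
tcp_pos: [0.605, 0.3389, 0.3906]
eef_rot: [[0.047, 0.999, -0.017], [0.999, -0.047, 0.02], [0.019, -0.018, -1.0]]
ft_force: [-0.5, -0.5, -1.7]
opening: 0.0139
```

```bash
python3 - <<'E'
from cell import arm
import cv2,numpy as np
d=arm.get_image("side")["img"];cv2.imwrite("pics/s3.png",d[:,:,::-1]);b=d[130:330,170:330,::-1]
e=arm.get_image("top")["img"];cv2.imwrite("pics/t3.png",e[:,:,::-1]);a=e[150:280,160:290,::-1]
o=np.zeros((600,880,3),np.uint8);o[:600,:480]=cv2.resize(b,(480,600),interpolation=cv2.INTER_CUBIC);o[:390,490:]=cv2.resize(a,(390,390),interpolation=cv2.INTER_CUBIC)
cv2.imwrite("pics/s3c.png",cv2.convertScaleAbs(o[:,:800],alpha=1.4))
E
```

```text
(no output)
```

View pics/s3c.png

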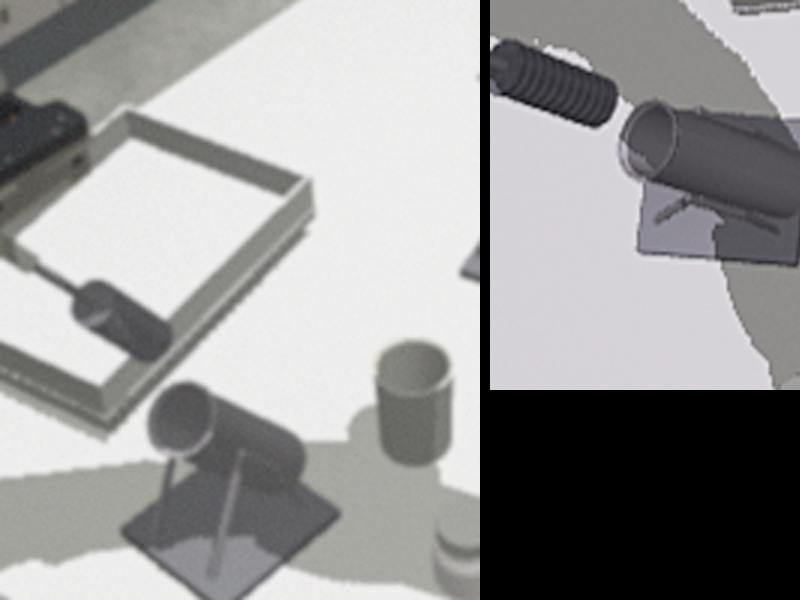

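The side crop shows the head running from (92,300) to the foot at (153,342). In the top crop it runs from (507,67) to (603,103). I'll measure the foot and direction against the jar axis.

```bash
python3 - <<'E'
from h import *
s=lambda u,v:np.array([(u+.5)/3-.5+170,(v+.5)/3-.5+130]);t=lambda u,v:np.array([(u-490+.5)/3-.5+160,(v+.5)/3-.5+150])
f=tri(t(603,103),s(153,342));h=tri(t(507,67),s(92,300))
for X,a,b in((f,t(603,103),s(153,342)),(h,t(507,67),s(92,300))):print(X.round(4),(proj(PT,X)-a).round(2),(proj(PS,X)-b).round(2))
g=np.array([.605,.3389,.4095]);u=(g-f);print("foot-grasp",np.linalg.norm(u),(u/np.linalg.norm(u)).round(3),"head dir",((h-f)/np.linalg.norm(h-f)).round(3),np.linalg.norm(h-f))
M=np.array([.593,.2155,.1525])
for y in(87,90):
    d=np.array([np.sin(np.radians(35))*np.cos(np.radians(y)),np.sin(np.radians(35))*np.sin(np.radians(y)),np.cos(np.radians(35))])
    r=f-M;print("axial",r@d,"off",(r-(r@d)*d).round(4))
E
```

```text
[0.597  0.2247 0.236 ] [-0.05 -0.1 ] [0.05 0.02]
[0.6004 0.2635 0.3023] [-0.48 -0.92] [0.49 0.19]
foot-grasp 0.20791569281862401 [0.038 0.549 0.835] head dir [0.044 0.504 0.863] 0.07694021872171865
axial 0.07373807963557635 off [ 0.0018 -0.0331  0.0231]
axial 0.07362420848007559 off [ 0.004  -0.0331  0.0231]
```

Call:
{"fn": "arm_command", "kwargs": {"rows": [0.033, -0.004, 0.023, 0, 0, 0, 0, 0, -0.018, 0.001, 0.025, 0, -0.017, 0, 0.024, 0, 0, 0, 0, 0]}}

```text
time: 8.98
tcp_pos: [0.6047, 0.3225, 0.3206]
eef_rot: [[0.063, 0.998, -0.011], [0.998, -0.063, 0.013], [0.013, -0.012, -1.0]]
ft_force: [0.6, -0.8, -0.3]
opening: 0.014
```

```bash
cat >> h.py <<'E'
M=np.array([.593,.2155,.1525]);D=np.array([np.sin(np.radians(35))*np.cos(np.radians(88)),np.sin(np.radians(35))*np.sin(np.radians(88)),np.cos(np.radians(35))])
def rep(L=.203):
    from cell import arm
    s=arm.state();g=s["tcp_pos"]-.0188*s["eef_rot"][:,2];r=g-M
    print("t",s["time"],"foot axial",round(r@D-L,4),"grasp perp",(r-(r@D)*D).round(4),"F",s["ft_force"].round(2),"Fax",round(s["ft_force"]@D,2),"tq",s["torque"].round(2),s["opening"])
    R=s["eef_rot"];print("tool comps of -10mm axial",(R.T@(-.01*D)).round(4),"tool comps of -perp",(R.T@-(r-(r@D)*D)).round(4))
E
python3 - <<'E'
from h import *
rep()
from cell import arm
d=arm.get_image("side")["img"];b=d[180:300,180:300,::-1]
e=arm.get_image("top")["img"];a=e[150:250,170:270,::-1]
o=np.zeros((400,800,3),np.uint8);o[:,:400]=cv2.resize(b,(400,400),interpolation=cv2.INTER_CUBIC);o[:,400:]=cv2.resize(a,(400,400),interpolation=cv2.INTER_CUBIC)
cv2.imwrite("pics/s4c.png",cv2.convertScaleAbs(o,alpha=1.5))
E
```

```text
t 8.975 foot axial 0.0115 grasp perp [ 0.0076 -0.0162  0.0112] F [ 0.59 -0.82 -0.3 ] Fax -0.7 tq [ 0.05 -0.1  -0.01] 0.013986327484108944
tool comps of -10mm axial [-0.0058  0.0003  0.0081] tool comps of -perp [ 0.0156 -0.0085  0.0115]
```

View pics/s4c.png

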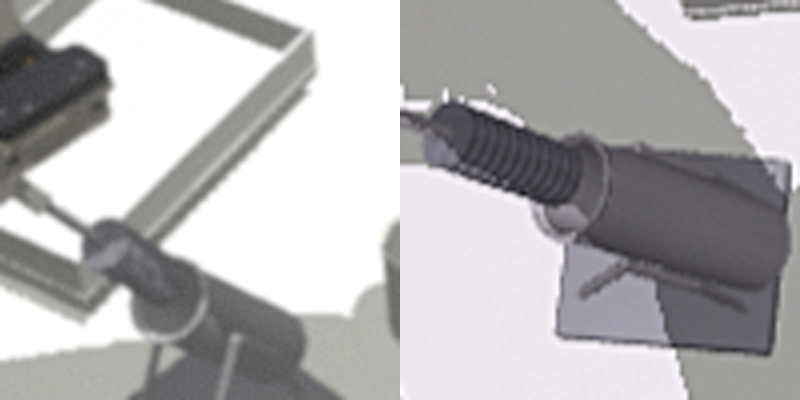

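The foot is just at the mouth but shifted toward its upper, +x side. I'll recentre before inserting.

Call:
{"fn": "arm_command", "kwargs": {"rows": [0.011, -0.006, 0.008, -2, 0, 0, 0, 0], "newtons": 8}}

```text
time: 9.32
tcp_pos: [0.5995, 0.3394, 0.3168]
eef_rot: [[0.023, 1.0, -0.006], [1.0, -0.023, 0.019], [0.019, -0.006, -1.0]]
ft_force: [0.2, -0.2, -1.5]
opening: 0.0141
```

```bash
python3 -c "
from h import *
rep()"
```

```text
t 9.325 foot axial 0.0179 grasp perp [ 0.0022 -0.0031  0.0021] F [ 0.16 -0.24 -1.48] Fax -1.35 tq [-0.03 -0.1   0.03] 0.014054409340625735
tool comps of -10mm axial [-0.0059 -0.      0.0081] tool comps of -perp [ 0.003  -0.0023  0.0022]
```

Call:
{"fn": "arm_command", "kwargs": {"rows": [-0.0118, 0, 0.0162, 0, -0.0118, 0, 0.0162, 0, 0, 0, 0, 0]}}

```text
time: 9.7
tcp_pos: [0.5989, 0.3216, 0.2868]
eef_rot: [[0.018, 1.0, -0.001], [1.0, -0.018, 0.025], [0.025, -0.001, -1.0]]
ft_force: [-0.9, -0.0, -0.8]
opening: 0.0137
```

```bash
python3 -c "
from h import *
rep()"
```

```text
t 9.7 foot axial -0.0169 grasp perp [ 0.0022 -0.0011  0.0007] F [-0.95 -0.01 -0.81] Fax -0.68 tq [-0.35  0.09 -0.03] 0.013702223755032205
tool comps of -10mm axial [-0.0059 -0.0001  0.008 ] tool comps of -perp [ 0.001  -0.0022  0.0007]
```

Call:
{"fn": "arm_command", "kwargs": {"rows": [-0.0088, 0, 0.012, 0, -0.0088, 0, 0.012, 0, -0.0088, 0, 0.012, 0, -0.0088, 0, 0.012, 0, 0, 0, 0, 0]}}

```text
time: 10.32
tcp_pos: [0.5991, 0.2922, 0.2397]
eef_rot: [[0.014, 1.0, 0.004], [0.999, -0.014, 0.033], [0.033, 0.004, -0.999]]
ft_force: [0.4, -0.2, -0.4]
opening: 0.0139
```

```bash
python3 -c "
from h import *
rep()"
```

```text
t 10.325 foot axial -0.0725 grasp perp [ 0.0034  0.0012 -0.001 ] F [ 0.4  -0.19 -0.38] Fax -0.42 tq [ 0.01 -0.06  0.02] 0.013889043651364655
tool comps of -10mm axial [-0.006  -0.0002  0.008 ] tool comps of -perp [-0.0013 -0.0033 -0.001 ]
```

Call:
{"fn": "arm_command", "kwargs": {"rows": [-0.0024, -0.001, 0.0032, 0, -0.0024, 0, 0.0032, 0, -0.0024, 0, 0.0032, 0, 0, 0, 0, 0]}}

```text
time: 10.82
tcp_pos: [0.5982, 0.2855, 0.2294]
eef_rot: [[0.013, 1.0, 0.005], [0.999, -0.014, 0.033], [0.033, 0.004, -0.999]]
ft_force: [0.1, -0.0, -0.9]
opening: 0.0141
```

```bash
python3 -c "
from h import *
rep()"
```

```text
t 10.825 foot axial -0.0848 grasp perp [ 0.0027  0.0016 -0.0012] F [ 0.07 -0.03 -0.88] Fax -0.74 tq [-0.04 -0.01  0.02] 0.014106639971332388
tool comps of -10mm axial [-0.006  -0.0002  0.008 ] tool comps of -perp [-0.0016 -0.0027 -0.0012]
```

Call:
{"fn": "arm_command", "kwargs": {"rows": [-0.0016, 0, 0.0021, 0, -0.0016, 0, 0.0021, 0, -0.0016, 0, 0.0021, 0, 0, 0, 0, 0]}}

```text
time: 11.32
tcp_pos: [0.5983, 0.2808, 0.2228]
eef_rot: [[0.013, 1.0, 0.005], [0.999, -0.013, 0.033], [0.034, 0.005, -0.999]]
ft_force: [0.4, 0.3, -1.4]
opening: 0.0141
```

Call:
{"fn": "arm_command", "kwargs": {"rows": [-0.0016, 0, 0.0021, 0, -0.0016, 0, 0.0021, 0, -0.0016, 0, 0.0021, 0, 0, 0, 0, 0]}}

```text
time: 11.82
tcp_pos: [0.5982, 0.2759, 0.2159]
eef_rot: [[0.013, 1.0, 0.005], [0.999, -0.014, 0.033], [0.034, 0.005, -0.999]]
ft_force: [0.3, -0.3, -0.1]
opening: 0.0141
```

Call:
{"fn": "arm_command", "kwargs": {"rows": [-0.0016, 0, 0.0021, 0, -0.0016, 0, 0.0021, 0, 0, 0, 0, 0]}}

```text
time: 12.2
tcp_pos: [0.5982, 0.2726, 0.2113]
eef_rot: [[0.013, 1.0, 0.005], [0.999, -0.014, 0.034], [0.034, 0.005, -0.999]]
ft_force: [-0.4, 0.1, -1.6]
opening: 0.014
```

Call:
{"fn": "arm_command", "kwargs": {"rows": [-0.0016, 0, 0.0021, 0, -0.0016, 0, 0.0021, 0, 0, 0, 0, 0]}}

```text
time: 12.58
tcp_pos: [0.5981, 0.2694, 0.2067]
eef_rot: [[0.013, 1.0, 0.005], [0.999, -0.013, 0.034], [0.034, 0.005, -0.999]]
ft_force: [-0.7, 0.2, -1.2]
opening: 0.014
```

Call:
{"fn": "arm_command", "kwargs": {"rows": [-0.0016, 0, 0.0021, 0, -0.0016, 0, 0.0021, 0, 0, 0, 0, 0]}}

```text
time: 12.95
tcp_pos: [0.5981, 0.2661, 0.2021]
eef_rot: [[0.013, 1.0, 0.005], [0.999, -0.014, 0.033], [0.034, 0.005, -0.999]]
ft_force: [0.5, 0.0, -0.8]
opening: 0.0141
```

Call:
{"fn": "arm_command", "kwargs": {"rows": [-0.0016, 0, 0.0021, 0, -0.0016, 0, 0.0021, 0, 0, 0, 0, 0]}}

```text
time: 13.32
tcp_pos: [0.598, 0.2628, 0.1974]
eef_rot: [[0.013, 1.0, 0.005], [0.999, -0.014, 0.033], [0.033, 0.004, -0.999]]
ft_force: [-0.4, -0.1, -1.8]
opening: 0.0138
```

```bash
python3 -c "
from h import *
rep()"
```

```text
t 13.325 foot axial -0.124 grasp perp [ 0.0033  0.0013 -0.001 ] F [-0.36 -0.14 -1.81] Fax -1.57 tq [-0.1  -0.06  0.05] 0.01380809519849505
tool comps of -10mm axial [-0.006  -0.0002  0.008 ] tool comps of -perp [-0.0014 -0.0033 -0.0011]
```

Call:
{"fn": "arm_command", "kwargs": {"rows": [-0.0016, 0, 0.0021, 0, -0.0016, 0, 0.0021, 0, 0, 0, 0, 0]}}

```text
time: 13.7
tcp_pos: [0.5979, 0.2596, 0.1928]
eef_rot: [[0.013, 1.0, 0.005], [0.999, -0.014, 0.033], [0.033, 0.004, -0.999]]
ft_force: [-1.1, 0.1, -2.1]
opening: 0.0137
```

```bash
python3 - <<'E'
from h import *
from cell import arm
d=arm.get_image("side")["img"];cv2.imwrite("pics/s5.png",d[:,:,::-1]);b=d[180:300,180:300,::-1]
e=arm.get_image("top")["img"];cv2.imwrite("pics/t5.png",e[:,:,::-1]);a=e[150:250,170:270,::-1]
o=np.zeros((400,800,3),np.uint8);o[:,:400]=cv2.resize(b,(400,400),interpolation=cv2.INTER_CUBIC);o[:,400:]=cv2.resize(a,(400,400),interpolation=cv2.INTER_CUBIC)
cv2.imwrite("pics/s5c.png",cv2.convertScaleAbs(o,alpha=1.5))
E
```

```text
(no output)
```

View pics/s5c.png

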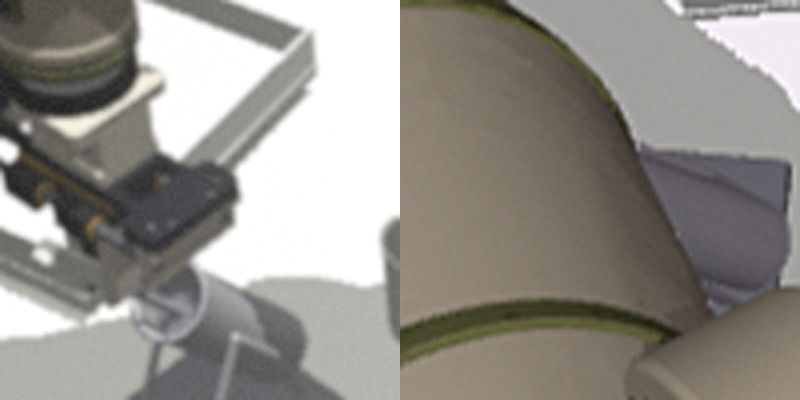

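The brush is inside the jar, with the shaft visible in the mouth at side crop (165,310). There is no contact force yet, so I'll grip firmer and keep feeling.

Call:
{"fn": "arm_command", "kwargs": {"rows": [0, 0, 0, 0, -0.0016, 0, 0.0021, 0, 0, 0, 0, 0], "newtons": 20}}

```text
time: 14.18
tcp_pos: [0.5979, 0.2581, 0.1908]
eef_rot: [[0.013, 1.0, 0.005], [0.999, -0.013, 0.033], [0.034, 0.004, -0.999]]
ft_force: [-0.8, -0.5, -0.7]
opening: 0.0137
```

```bash
python3 -c "
from h import *
rep()"
```

```text
t 14.175 foot axial -0.1321 grasp perp [ 0.0033  0.0013 -0.001 ] F [-0.78 -0.45 -0.74] Fax -0.88 tq [-0.11  0.05 -0.05] 0.013741032750069063
tool comps of -10mm axial [-0.006  -0.0002  0.008 ] tool comps of -perp [-0.0013 -0.0033 -0.0011]
```

Call:
{"fn": "arm_command", "kwargs": {"rows": [-0.0016, 0, 0.0021, 0, -0.0014, 0, 0.0019, 0, 0, 0, 0, 0]}}

```text
time: 14.55
tcp_pos: [0.5978, 0.255, 0.1864]
eef_rot: [[0.013, 1.0, 0.005], [0.999, -0.013, 0.033], [0.034, 0.004, -0.999]]
ft_force: [-0.7, 0.3, -0.4]
opening: 0.0138
```

```bash
python3 - <<'E'
from h import *
rep()
im=cv2.imread("pics/s5.png").astype(int)
for a in np.arange(.06,-.041,-.005):
    p=proj(PS,M+a*D);q=p.round().astype(int);print(round(a,3),p.round(1),im[q[1],q[0]-4:q[0]+5].mean(1).round().astype(int))
E
```

```text
t 14.55 foot axial -0.1374 grasp perp [ 0.0034  0.0013 -0.001 ] F [-0.69  0.31 -0.36] Fax -0.14 tq [-0.13  0.04 -0.05] 0.013751327689846174
tool comps of -10mm axial [-0.006  -0.0002  0.008 ] tool comps of -perp [-0.0013 -0.0033 -0.0011]
0.06 [215.1 262.8] [65 63 69 66 70 73 77 78 77]
0.055 [216.4 263.3] [63 69 66 70 73 77 78 77 80]
0.05 [217.7 263.9] [68 72 77 77 80 79 78 75 68]
0.045 [219.  264.5] [72 77 77 80 79 78 75 68 60]
0.04 [220.2 265. ] [79 79 78 76 78 75 70 67 65]
0.035 [221.5 265.6] [75 75 76 76 74 70 68 71 76]
0.03 [222.7 266.2] [76 76 74 70 68 71 76 73 65]
0.025 [224.  266.7] [74 68 64 71 78 81 79 70 62]
0.02 [225.2 267.3] [68 64 71 78 81 79 70 62 58]
0.015 [226.4 267.8] [59 66 84 92 90 81 74 71 68]
0.01 [227.6 268.4] [84 92 90 81 74 71 68 70 76]
0.005 [228.9 268.9] [84 89 89 88 84 83 84 87 93]
0.0 [230.  269.4] [89 89 88 84 83 84 87 93 91]
-0.005 [231.2 270. ] [ 85  89  94  99  98  99 101  96  92]
-0.01 [232.4 270.5] [ 77  83  91  98 100 102  99  96  92]
-0.015 [233.6 271. ] [ 91  98 100 102  99  96  92  85  75]
-0.02 [234.7 271.5] [ 82  88  94  98 100  97  90  81  93]
-0.025 [235.9 272.1] [ 88  94  98 100  97  90  81  93 108]
-0.03 [237.1 272.6] [ 81  89  97  96  93  88  99 105  92]
-0.035 [238.2 273.1] [ 89  97  96  93  88  99 105  92  85]
-0.04 [239.3 273.6] [ 92  95  93  92 101  98  84  82  82]
```

```bash
python3 - <<'E'
from h import *
from cell import arm
d=arm.get_image("side")["img"];cv2.imwrite("pics/s6.png",d[:,:,::-1])
b=cv2.resize(d[235:295,200:280,::-1],None,fx=10,fy=10,interpolation=cv2.INTER_CUBIC)
b=cv2.convertScaleAbs(b,alpha=1.9)
for a in(.06,.04,.02,0,-.02,-.04):
    p=((proj(PS,M+a*D)-[200,235]+.5)*10-.5).astype(int);cv2.circle(b,p.tolist(),3,(0,0,255),-1)
cv2.imwrite("pics/s6c.png",b)
E
```

```text
(no output)
```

View pics/s6c.png

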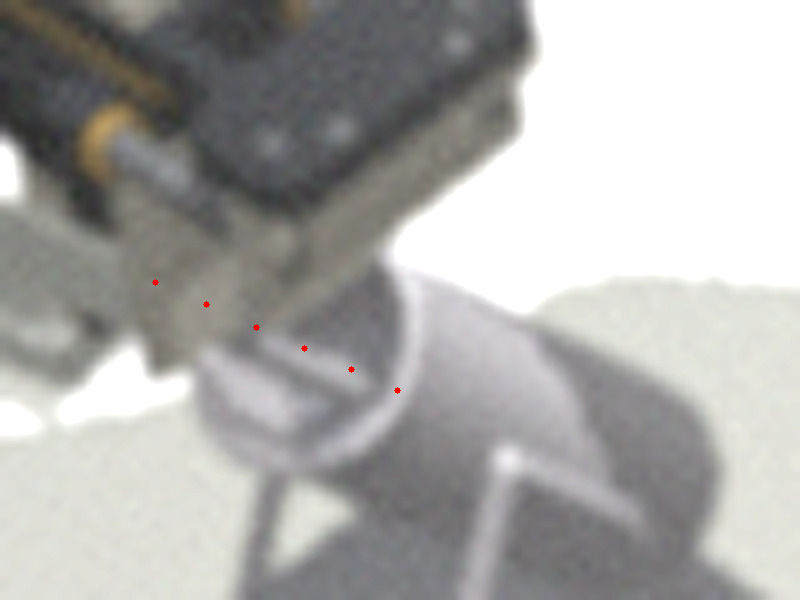

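The shaft is visible from (260,345) to (345,400), with no handle inside the mouth. So the foot is shallower than my estimate, and I'll keep feeling gently.

Call:
{"fn": "arm_command", "kwargs": {"rows": [-0.0014, 0, 0.0018, 0, -0.0014, 0, 0.0018, 0, 0, 0, 0, 0]}}

```text
time: 14.98
tcp_pos: [0.5982, 0.2542, 0.1839]
eef_rot: [[0.013, 1.0, 0.007], [0.999, -0.013, 0.036], [0.036, 0.006, -0.999]]
ft_force: [-0.6, 2.0, 3.1]
opening: 0.0137
```

Contact: about 3.7 N along the axis. I'll pause there, then draw back 80 mm.

Call:
{"fn": "arm_command", "kwargs": {"rows": [0, 0, 0, 0, 0, 0, 0, 0, 0, 0, 0, 0, 0, 0, 0, 0, 0, 0, 0, 0]}}

```text
time: 15.6
tcp_pos: [0.5981, 0.2542, 0.1841]
eef_rot: [[0.013, 1.0, 0.007], [0.999, -0.013, 0.036], [0.036, 0.006, -0.999]]
ft_force: [-1.4, 0.7, 2.9]
opening: 0.014
```

Call:
{"fn": "arm_command", "kwargs": {"rows": [0.0096, 0, -0.013, 0, 0.0096, 0, -0.013, 0, 0.0096, 0, -0.013, 0, 0.0096, 0, -0.013, 0, 0.0096, 0, -0.013, 0]}}

```text
time: 16.23
tcp_pos: [0.5984, 0.3019, 0.2544]
eef_rot: [[0.013, 1.0, 0.006], [0.999, -0.013, 0.035], [0.035, 0.006, -0.999]]
ft_force: [0.7, 0.0, -1.3]
opening: 0.014
```

```bash
python3 -c "
from h import *
rep(.18)"
```

```text
t 16.225 foot axial -0.0318 grasp perp [ 0.0024  0.0008 -0.0006] F [ 0.68  0.04 -1.28] Fax -1.01 tq [-0.09 -0.09 -0.06] 0.013973519473225787
tool comps of -10mm axial [-0.006  -0.0002  0.008 ] tool comps of -perp [-0.0008 -0.0023 -0.0007]
```

Call:
{"fn": "arm_command", "kwargs": {"rows": [-0.009, 0, 0.012, 0, -0.009, 0, 0.012, 0, -0.009, 0, 0.012, 0, -0.009, 0, 0.012, 0, -0.004, 0, 0.0055, 0]}}

```text
time: 16.85
tcp_pos: [0.5977, 0.2598, 0.1948]
eef_rot: [[0.013, 1.0, 0.005], [0.999, -0.014, 0.033], [0.033, 0.004, -0.999]]
ft_force: [0.9, -0.2, -1.6]
opening: 0.014
```

Call:
{"fn": "arm_command", "kwargs": {"rows": [0, 0, 0, 0, -0.0014, 0, 0.0018, 0, 0, 0, 0, 0]}}

```text
time: 17.23
tcp_pos: [0.5979, 0.2584, 0.1926]
eef_rot: [[0.014, 1.0, 0.004], [0.999, -0.014, 0.033], [0.034, 0.004, -0.999]]
ft_force: [0.1, -0.2, -1.1]
opening: 0.0139
```

Call:
{"fn": "arm_command", "kwargs": {"rows": [-0.0014, 0, 0.0018, 0, -0.0014, 0, 0.0018, 0, 0, 0, 0, 0]}}

```text
time: 17.6
tcp_pos: [0.598, 0.2563, 0.1894]
eef_rot: [[0.013, 1.0, 0.006], [0.999, -0.013, 0.034], [0.034, 0.005, -0.999]]
ft_force: [0.1, -0.5, -1.7]
opening: 0.0141
```

Call:
{"fn": "arm_command", "kwargs": {"rows": [-0.0014, 0, 0.0018, 0, 0, 0, 0, 0]}}

```text
time: 17.85
tcp_pos: [0.598, 0.2549, 0.1875]
eef_rot: [[0.013, 1.0, 0.006], [0.999, -0.013, 0.034], [0.034, 0.005, -0.999]]
ft_force: [0.2, -0.0, -0.7]
opening: 0.014
```

Call:
{"fn": "arm_command", "kwargs": {"rows": [-0.0014, 0, 0.0018, 0, -0.001, 0, 0.0014, 0, 0, 0, 0, 0]}}

```text
time: 18.23
tcp_pos: [0.5983, 0.2538, 0.1849]
eef_rot: [[0.013, 1.0, 0.007], [0.999, -0.013, 0.036], [0.036, 0.006, -0.999]]
ft_force: [-1.4, 0.7, 1.9]
opening: 0.0139
```

Call:
{"fn": "arm_command", "kwargs": {"rows": [-0.001, 0, 0.0014, 0, 0, 0, 0, 0, 0, 0, 0, 0, 0, 0, 0, 0, 0, 0, 0, 0]}}

```text
time: 18.85
tcp_pos: [0.5983, 0.2536, 0.1842]
eef_rot: [[0.012, 1.0, 0.008], [0.999, -0.013, 0.037], [0.037, 0.007, -0.999]]
ft_force: [-0.5, 2.1, 3.7]
opening: 0.0134
```

Call:
{"fn": "arm_command", "kwargs": {"rows": [0.0096, 0, -0.013, 0, 0.0096, 0, -0.013, 0, 0.0096, 0, -0.013, 0, 0.0096, 0, -0.013, 0, 0.0096, 0, -0.013, 0]}}

```text
time: 19.48
tcp_pos: [0.5982, 0.3008, 0.2541]
eef_rot: [[0.013, 1.0, 0.006], [0.999, -0.013, 0.035], [0.035, 0.006, -0.999]]
ft_force: [-0.1, -0.2, -1.2]
opening: 0.0138
```

Call:
{"fn": "arm_command", "kwargs": {"rows": [-0.009, 0, 0.012, 0, -0.009, 0, 0.012, 0, -0.009, 0, 0.012, 0, -0.009, 0, 0.012, 0, -0.004, 0, 0.0055, 0]}}

```text
time: 20.1
tcp_pos: [0.5975, 0.2587, 0.1945]
eef_rot: [[0.013, 1.0, 0.004], [0.999, -0.014, 0.033], [0.033, 0.004, -0.999]]
ft_force: [0.3, -1.0, -1.2]
opening: 0.0144
```

Call:
{"fn": "arm_command", "kwargs": {"rows": [0, 0, 0, 0, -0.0014, 0, 0.0018, 0, -0.0014, 0, 0.0018, 0, 0, 0, 0, 0]}}

```text
time: 20.6
tcp_pos: [0.5978, 0.2562, 0.1907]
eef_rot: [[0.013, 1.0, 0.005], [0.999, -0.014, 0.034], [0.034, 0.004, -0.999]]
ft_force: [0.8, -1.0, -0.9]
opening: 0.0136
```

Second rest was 4.2 N. Now the third descent.

Call:
{"fn": "arm_command", "kwargs": {"rows": [-0.0014, 0, 0.0018, 0, -0.0014, 0, 0.0018, 0, 0, 0, 0, 0]}}

```text
time: 20.98
tcp_pos: [0.5979, 0.2539, 0.1872]
eef_rot: [[0.013, 1.0, 0.006], [0.999, -0.013, 0.034], [0.035, 0.005, -0.999]]
ft_force: [-0.6, -0.3, -1.4]
opening: 0.0136
```

Call:
{"fn": "arm_command", "kwargs": {"rows": [-0.0014, 0, 0.0018, 0, 0, 0, 0, 0]}}

```text
time: 21.22
tcp_pos: [0.598, 0.2533, 0.1858]
eef_rot: [[0.013, 1.0, 0.006], [0.999, -0.013, 0.036], [0.036, 0.006, -0.999]]
ft_force: [-0.2, 1.2, 2.4]
opening: 0.0141
```

Call:
{"fn": "arm_command", "kwargs": {"rows": [-0.001, 0, 0.0014, 0, 0, 0, 0, 0, 0, 0, 0, 0, 0, 0, 0, 0, 0, 0, 0, 0]}}

```text
time: 21.85
tcp_pos: [0.598, 0.2531, 0.1852]
eef_rot: [[0.012, 1.0, 0.007], [0.999, -0.013, 0.037], [0.037, 0.007, -0.999]]
ft_force: [-0.6, 1.3, 3.7]
opening: 0.0139
```

Call:
{"fn": "arm_command", "kwargs": {"rows": [0.0096, 0, -0.013, 0, 0.0096, 0, -0.013, 0, 0.0096, 0, -0.013, 0, 0.0096, 0, -0.013, 0, 0.0096, 0, -0.013, 0]}}

```text
time: 22.48
tcp_pos: [0.5981, 0.3007, 0.2553]
eef_rot: [[0.013, 1.0, 0.006], [0.999, -0.013, 0.035], [0.035, 0.005, -0.999]]
ft_force: [0.1, -1.5, -1.3]
opening: 0.0138
```

Call:
{"fn": "arm_command", "kwargs": {"rows": [0.0096, 0, -0.013, 0, 0.0096, 0, -0.013, 0, 0.0096, 0, -0.013, 0, 0.0096, 0, -0.013, 0, 0.0096, 0, -0.013, 0]}}

```text
time: 23.1
tcp_pos: [0.5981, 0.3497, 0.3269]
eef_rot: [[0.012, 1.0, 0.006], [0.999, -0.013, 0.035], [0.035, 0.006, -0.999]]
ft_force: [0.7, -0.4, -0.8]
opening: 0.0138
```

Call:
{"fn": "arm_command", "kwargs": {"rows": [0.0, 0, -0.03, 0, 0, 0, -0.05, 0, 0, 0, -0.02, 0, 0, 0, 0, 0]}}

```text
time: 23.6
tcp_pos: [0.5968, 0.3487, 0.4322]
eef_rot: [[0.01, 1.0, 0.006], [0.999, -0.011, 0.036], [0.037, 0.006, -0.999]]
ft_force: [-0.1, -0.3, -2.5]
opening: 0.014
```

```bash
python3 - <<'E'
from h import *
rep(.185)
from cell import arm
s=arm.state();print(s["tcp_pos"],s["eef_rot"])
cv2.imwrite("pics/s7.png",arm.get_image("side")["img"][:,:,::-1]);cv2.imwrite("pics/t7.png",arm.get_image("top")["img"][:,:,::-1])
g=s["tcp_pos"]-.0188*s["eef_rot"][:,2]
print("grasp px",proj(PS,g),proj(PT,g))
for l in(.185,.2):print("foot px",proj(PS,g-l*D),proj(PT,g-l*D))
E
```

```text
t 23.6 foot axial 0.1355 grasp perp [-0.0027 -0.0512  0.0359] F [-0.11 -0.3  -2.47] Fax -2.2 tq [-0.04 -0.05 -0.02] 0.013986548637999334
tool comps of -10mm axial [-0.006  -0.0002  0.008 ] tool comps of -perp [0.0499 0.002  0.0378]
[0.59681221 0.34871885 0.43216377] [[ 0.01045514  0.99992748  0.00597757]
 [ 0.99927815 -0.01066632  0.03646105]
 [ 0.03652216  0.00559205 -0.9993172 ]]
grasp px [151.9931204  194.11486868] [ 67.49767648 140.08262595]
foot px [211.68663914 226.59190209] [177.4087206  176.07250763]
foot px [215.7909752  228.82491938] [184.43193349 178.3722274 ]
```

```bash
python3 - <<'E'
from h import *
g=np.array([.5967,.3480,.4510])
for n,P in(("side",PS),("top",PT)):
    a=cv2.imread(f"pics/{n}0.png",0).astype(int);b=cv2.imread(f"pics/{'s7' if n=='side' else 't7'}.png",0).astype(int)
    f=cv2.GaussianBlur(a.astype(np.float32),(0,0),.7);bb=cv2.GaussianBlur(b.astype(np.float32),(0,0),.7)
    p=proj(P,g-.185*D)
    print(n,p.round(1))
    for l in np.arange(.10,.235,.005):
        q=proj(P,g-l*D);w=(proj(P,g-.2*D)-proj(P,g));w/=np.linalg.norm(w);nn=np.array([-w[1],w[0]])
        sm=[int(cv2.remap(bb,np.float32([[ (q+k*nn)[0]]]),np.float32([[(q+k*nn)[1]]]),1)[0,0]) for k in range(-14,15,2)]
        print(round(l,3),sm)
E
```

```text
side [211.7 226.6]
0.1 [167, 167, 167, 145, 81, 63, 64, 63, 62, 69, 78, 86, 111, 156, 167]
0.105 [167, 167, 167, 147, 82, 64, 64, 66, 74, 87, 91, 89, 103, 152, 167]
0.11 [167, 167, 167, 146, 81, 63, 66, 72, 84, 93, 92, 82, 93, 152, 167]
0.115 [167, 167, 167, 148, 82, 60, 66, 78, 83, 84, 76, 63, 87, 154, 167]
0.12 [167, 167, 167, 148, 79, 59, 63, 70, 67, 66, 61, 53, 87, 154, 167]
0.125 [167, 167, 167, 151, 83, 59, 60, 63, 62, 61, 59, 55, 90, 154, 167]
0.13 [167, 167, 168, 153, 87, 59, 58, 61, 66, 61, 56, 56, 93, 156, 168]
0.135 [167, 167, 167, 153, 88, 60, 58, 59, 63, 60, 54, 55, 96, 157, 168]
0.14 [167, 168, 167, 151, 87, 60, 59, 56, 58, 64, 60, 54, 98, 159, 168]
0.145 [167, 168, 168, 152, 87, 60, 59, 56, 57, 67, 62, 56, 99, 159, 167]
0.15 [167, 167, 167, 154, 90, 60, 59, 56, 55, 59, 58, 58, 102, 160, 168]
0.155 [167, 167, 167, 155, 92, 61, 59, 56, 55, 56, 57, 58, 104, 160, 168]
0.16 [167, 167, 168, 155, 94, 61, 59, 56, 55, 56, 57, 59, 105, 161, 168]
0.165 [168, 168, 168, 156, 96, 60, 60, 56, 56, 56, 56, 59, 108, 163, 168]
0.17 [167, 167, 168, 159, 102, 63, 60, 57, 56, 57, 57, 62, 11
[... 2233 characters left out ...]
144, 144, 144]
0.19 [95, 95, 94, 97, 128, 145, 144, 144, 144, 144, 144, 144, 144, 144, 144]
0.195 [95, 95, 95, 94, 102, 142, 144, 144, 144, 144, 144, 144, 144, 144, 144]
0.2 [95, 95, 95, 95, 99, 138, 145, 144, 144, 144, 144, 144, 144, 144, 144]
0.205 [95, 95, 95, 95, 96, 132, 145, 144, 144, 144, 145, 144, 144, 144, 144]
0.21 [95, 95, 95, 95, 95, 128, 145, 144, 144, 144, 144, 144, 144, 145, 144]
0.215 [96, 96, 96, 95, 95, 126, 145, 144, 144, 144, 144, 144, 144, 144, 144]
0.22 [95, 95, 95, 95, 94, 102, 141, 145, 144, 144, 144, 144, 144, 144, 144]
0.225 [96, 95, 95, 95, 95, 97, 125, 145, 144, 144, 144, 144, 144, 144, 144]
0.23 [95, 95, 95, 95, 95, 95, 99, 140, 145, 145, 144, 144, 144, 144, 145]
```

The image profiles put the foot about 178 mm below the grasp point, so the brush slid up ~20 mm in the fingers. Its lean matches the jar axis. Now I'll travel above the pot.

Call:
{"fn": "arm_command", "kwargs": {"rows": [-0.04, -0.01, 0, 0, -0.05, -0.013, 0, 0, -0.05, -0.013, 0, 0, -0.05, -0.012, 0, 0, -0.04, -0.01, 0, 0], "newtons": 12}}

```text
time: 24.32
tcp_pos: [0.5322, 0.1145, 0.4129]
eef_rot: [[0.006, 1.0, -0.009], [0.999, -0.005, 0.032], [0.032, -0.01, -0.999]]
ft_force: [0.1, -0.5, -0.8]
opening: 0.0138
```

Call:
{"fn": "arm_command", "kwargs": {"rows": [0, 0, 0, 0, 0, 0, 0.05, 0, 0, 0, 0.05, 0, 0, 0, 0, 0]}}

```text
time: 24.82
tcp_pos: [0.5297, 0.1152, 0.3081]
eef_rot: [[0.01, 1.0, -0.013], [0.999, -0.01, 0.031], [0.031, -0.013, -0.999]]
ft_force: [0.1, 0.0, -0.1]
opening: 0.0138
```

Call:
{"fn": "arm_command", "kwargs": {"rows": [-0.003, 0.009, 0.02, 0, 0, 0, 0.03, 0, 0, 0, 0.03, 0, 0, 0, 0.01, 0, 0, 0, 0, 0]}}

```text
time: 25.45
tcp_pos: [0.5427, 0.1199, 0.2229]
eef_rot: [[0.007, 1.0, -0.006], [0.999, -0.007, 0.034], [0.034, -0.006, -0.999]]
ft_force: [-0.0, -0.5, -1.1]
opening: 0.014
```

```bash
python3 - <<'E'
from h import *
from cell import arm
d=arm.get_image("side")["img"];cv2.imwrite("pics/s8.png",d[:,:,::-1]);e=arm.get_image("top")["img"]
b=cv2.resize(d[160:300,220:360,::-1],(400,400),interpolation=cv2.INTER_CUBIC);a=cv2.resize(e[170:270,250:350,::-1],(400,400),interpolation=cv2.INTER_CUBIC)
cv2.imwrite("pics/s8c.png",cv2.convertScaleAbs(np.hstack([b,a]),alpha=1.5))
s=arm.state();print(s["tcp_pos"],s["ft_force"])
E
```

```text
[0.54305351 0.11983248 0.22346699] [ 0.08549679  0.38152989 -0.36112674]
```

View pics/s8c.png

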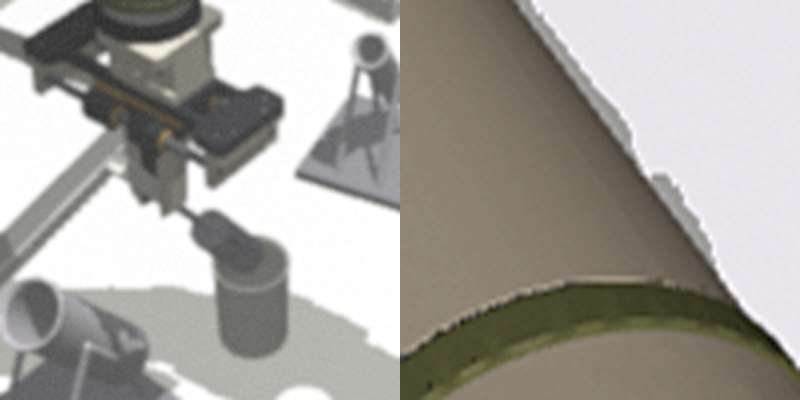

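The foot is entering the pot mouth (side crop (250,260)), and the pot is clear. I'll go deeper, then let the brush come upright by moving the hand back in −y with a light grip.

Call:
{"fn": "arm_command", "kwargs": {"rows": [-0.005, -0.004, 0.006, 0, 0, 0, 0.01, 0, 0, 0, 0.009, 0, 0, 0, 0.005, 0, 0, 0, 0, 0]}}

```text
time: 26.18
tcp_pos: [0.5392, 0.115, 0.193]
eef_rot: [[0.008, 1.0, -0.002], [0.999, -0.008, 0.034], [0.034, -0.003, -0.999]]
ft_force: [-0.1, -0.1, -0.7]
opening: 0.0137
```

Call:
{"fn": "arm_command", "kwargs": {"rows": [-0.02, 0, -0.008, 0, -0.02, 0, -0.006, 0, -0.02, 0, -0.005, 0], "newtons": 6}}

```text
time: 26.55
tcp_pos: [0.539, 0.0559, 0.2102]
eef_rot: [[0.004, 1.0, -0.003], [0.999, -0.004, 0.036], [0.036, -0.003, -0.999]]
ft_force: [-1.0, 0.2, -1.0]
opening: 0.014
```

Call:
{"fn": "arm_command", "kwargs": {"rows": [-0.018, 0, -0.003, 0, -0.013, 0, -0.001, 0, 0, 0, 0, 0, 0, 0, 0, 0]}}

```text
time: 27.05
tcp_pos: [0.5395, 0.0239, 0.2137]
eef_rot: [[0.005, 1.0, -0.001], [0.999, -0.005, 0.037], [0.037, -0.001, -0.999]]
ft_force: [1.1, -0.3, -1.2]
opening: 0.0138
```

```bash
python3 - <<'E'
from h import *
from cell import arm
s=arm.state();g=s["tcp_pos"]-.0188*s["eef_rot"][:,2];print(g,s["ft_force"].round(2),s["eef_rot"][:,2])
im=cv2.GaussianBlur(arm.get_image("side")["img"][:,:,::-1],(0,0),.6);cv2.imwrite("pics/s9.png",im);b=cv2.cvtColor(im,6)
# horizontal profiles at heights between finger tips and rim
for z in np.arange(.18,.075,-.01):
    q=proj(PS,np.array([.537,g[1],z]));r=int(round(q[1]));c=int(round(q[0]));print(round(z,3),(c,r),b[r,c-20:c+21:2])
E
```

```text
[0.53947921 0.0231789  0.2325223 ] [ 1.06 -0.29 -1.19] [-0.00119643  0.03695751 -0.99931612]
0.18 (306, 223) [169 168 168 168 168 168 169 169 162 102  95 160 168 169 168 168 169 169
 165 148 125]
0.17 (306, 226) [168 169 168 169 169 168 168 169 167 116  87 156 169 168 169 169 168 169
 168 169 169]
0.16 (306, 230) [168 168 169 169 168 168 168 169 167 129  81 148 169 168 168 168 168 168
 168 168 168]
0.15 (306, 233) [169 168 168 168 168 168 169 165 146 102  66  85 115 147 167 169 168 168
 169 168 169]
0.14 (306, 236) [168 169 168 168 169 169 167 124  75  71  64  68  72  81 140 168 169 169
 168 168 168]
0.13 (307, 239) [168 169 168 168 168 169 151  95  88  74  70  73  69  92 157 169 168 168
 168 168 168]
0.12 (307, 242) [169 167 168 169 169 169 151  87  71  69  68  67  64  76 148 168 169 169
 168 169 168]
0.11 (307, 245) [156 165 167 167 164 138  97  68  63  64  63  63  62  62  87 121 155 168
 168 169 168]
0.1 (307, 248) [117 119 120 119 107  82  71  65  63  65  63  63  62  61  68  78 106 155
 169 168 169]
0.09 (307, 251) [118 118 118 131 121  74  70  67  63  64  63  62  64  62  67  71  87 132
 164 164 164]
0.08 (307, 254) [118 117 118 128 123  76  70  68  63  63  64  62  63  63  65  74  90 110
 120 121 120]
```

The brush is nearly upright in the pot. I'll lower it until the foot touches the floor.

Call:
{"fn": "arm_command", "kwargs": {"rows": [0, -0.002, 0.015, 0, 0, 0, 0.015, 0, 0, 0, 0.01, 0, 0, 0, 0, 0]}}

```text
time: 27.6
tcp_pos: [0.5365, 0.0269, 0.1698]
eef_rot: [[0.003, 1.0, -0.003], [0.999, -0.003, 0.037], [0.037, -0.004, -0.999]]
ft_force: [-0.0, -0.1, -0.6]
opening: 0.0139
```

Call:
{"fn": "arm_command", "kwargs": {"rows": [0, 0, 0.003, 0, 0, 0, 0.002, 0, 0, 0, 0, 0]}}

```text
time: 27.98
tcp_pos: [0.5369, 0.0272, 0.1648]
eef_rot: [[0.003, 1.0, -0.003], [0.999, -0.003, 0.037], [0.037, -0.003, -0.999]]
ft_force: [-0.8, 0.1, -0.8]
opening: 0.0142
```

Call:
{"fn": "arm_command", "kwargs": {"rows": [0, 0, 0.002, 0, 0, 0, 0.002, 0, 0, 0, 0, 0]}}

```text
time: 28.35
tcp_pos: [0.5374, 0.0273, 0.1616]
eef_rot: [[0.003, 1.0, -0.001], [0.999, -0.003, 0.037], [0.037, -0.001, -0.999]]
ft_force: [-0.4, -0.0, -0.1]
opening: 0.0137
```

Call:
{"fn": "arm_command", "kwargs": {"rows": [0, 0, 0.002, 0, 0, 0, 0.001, 0, 0, 0, 0, 0]}}

```text
time: 28.72
tcp_pos: [0.5379, 0.0276, 0.1599]
eef_rot: [[0.003, 1.0, 0.001], [0.999, -0.003, 0.037], [0.037, 0.001, -0.999]]
ft_force: [0.2, 0.1, -0.3]
opening: 0.0141
```

Call:
{"fn": "arm_command", "kwargs": {"rows": [0, 0, 0, 0, 0, 0, 0, 0, 0, 0, 0, 0, 0, 0, 0, 0, 0, 0, 0, 0], "grip": 0.05}}

```text
time: 29.35
tcp_pos: [0.5383, 0.0276, 0.1596]
eef_rot: [[0.003, 1.0, 0.001], [0.999, -0.003, 0.037], [0.037, 0.001, -0.999]]
ft_force: [-0.0, 0.3, 0.0]
opening: 0.0499
```

```bash
cat > prof.py <<'E'
from h import *
from cell import arm
s=arm.state();print(s["tcp_pos"],s["opening"],s["ft_force"].round(2))
im=arm.get_image("side")["img"][:,:,::-1];cv2.imwrite("pics/s10.png",im);b=cv2.cvtColor(im,6)
b0=cv2.imread("pics/side0.png",0)
for r in range(198,262,5):print(r,b[r,290:326:2],b0[r,290:326:2])
E
python3 prof.py
```

```text
[0.53830115 0.02760285 0.15964564] 0.04991258496758034 [-0.01  0.32  0.03]
198 [ 54  54  63  67  99 139  98  55  44  38  44  53  63  52  48  35  39  46] [160 159 160 161 159 160 158 159 160 159 160 159 159 160 160 159 160 159]
203 [ 73  66  58  52  56  83 108 137 158 107  44  44  40  40  39  42  47  52] [160 160 158 160 160 157 155 161 157 143 159 160 160 158 159 159 158 160]
208 [83 69 54 38 59 75 73 52 44 49 50 51 48 46 42 43 49 54] [161 160 159 159 160 151  93  80  84 127 161 160 159 160 158 159 159 159]
213 [97 68 55 37 50 73 78 68 50 41 39 41 52 70 58 56 61 67] [159 160 159 159 159 156  99  82  84 121 160 160 159 160 159 157 158 161]
218 [117  69  59  39  43  71  78  76  87 162 170 115  57  66  69  66  83  72] [159 160 159 159 159 162 110  79  82 121 161 160 160 160 161 158 156 121]
223 [154  81  62  36  63  95  77  76  77 144 171 119  69  70  68  72 135 102] [158 160 159 160 160 160 115  81  83 111 158 159 159 160 160 160 159 144]
228 [170 168 163 168 171 146  78  77  75 129 170 122  69  68  71  81 161 171] [159 159 160 160 158 160 126  78  81 105 154 160 159 159 161 160 160 15
[... 214 characters left out ...]
9 171 169 168 170] [158 159 159 160 159 159 160 130  75 151 160 160 160 159 160 159 159 159]
243 [170 170 168 170 163 141 118  87  65  86  94 110 131 155 169 170 169 169] [159 159 160 159 159 155 148 126  73 107 127 137 148 158 160 159 159 159]
248 [117 118 112  93  70  70  73  71  62  69  74  74  75  74  84 120 143 159] [160 158 138  92  69  82  85  83  68  81  79  76  74  70 101 152 160 160]
253 [121 119 105  74  71  71  71  72  66  68  73  72  74  71  74 100 118 118] [159 161 150  95  69  81  84  75  69  91 101  99  79  71  77 140 159 160]
258 [118 117 107  81  86  75  64  67  68  67  64  61  74  87  85  83 119 120] [160 161 143 101 112  88  82  84  94  89  81  76  91 115 112 109 157 160]
```

Released. The brush profile matches the original standing position. Now I'll retreat straight up.

Call:
{"fn": "arm_command", "kwargs": {"rows": [0, 0, -0.02, 0, 0.001, 0, -0.03, 0, 0.001, 0, -0.05, 0, 0, 0, -0.05, 0, 0, 0, -0.05, 0]}}

```text
time: 30.02
tcp_pos: [0.5361, 0.0219, 0.3615]
eef_rot: [[0.002, 1.0, -0.007], [0.999, -0.002, 0.037], [0.037, -0.007, -0.999]]
ft_force: [1.7, -0.9, 0.0]
opening: 0.0501
```

Call:
{"fn": "arm_command", "kwargs": {"rows": [0, 0, 0, 0, 0, 0, 0, 0, 0, 0, 0, 0]}}

```text
time: 30.4
tcp_pos: [0.5368, 0.022, 0.3639]
eef_rot: [[0.003, 1.0, -0.002], [0.999, -0.002, 0.037], [0.037, -0.002, -0.999]]
ft_force: [0.3, -0.2, -1.1]
opening: 0.0498
```

```bash
python3 prof.py; python3 - <<'E'
import cv2,numpy as np
a=cv2.imread("pics/side0.png",0).astype(float);b=cv2.imread("pics/s10.png",0).astype(float)
for n,(x,y,w,h) in dict(tape=(375,245,32,28),cup=(312,295,30,34),narrow=(322,168,62,65),wide=(210,250,75,80),gel=(115,315,40,60),rackA=(330,110,55,50),rackB=(395,135,52,55)).items():
    p=a[y:y+h,x:x+w];q=b[y:y+h,x:x+w];t=p[3:-3,3:-3].astype(np.float32)
    r=cv2.matchTemplate(q.astype(np.float32),t,cv2.TM_CCOEFF_NORMED);print(n,r.max().round(3),np.unravel_index(r.argmax(),r.shape),"(3,3 = unmoved)")
E
```

```text
[0.53683703 0.02199176 0.36391872] 0.04984572832467569 [ 0.32 -0.19 -1.1 ]
198 [165 167 167 165 165 166 165 166 165 167 165 164 166 165 165 164 165 165] [160 159 160 161 159 160 158 159 160 159 160 159 159 160 160 159 160 159]
203 [165 165 165 165 166 147 111 113 110 131 166 165 164 165 165 166 165 167] [160 160 158 160 160 157 155 161 157 143 159 160 160 158 159 159 158 160]
208 [166 166 165 166 167 152  82  79  80 117 165 164 166 165 165 164 164 166] [161 160 159 159 160 151  93  80  84 127 161 160 159 160 158 159 159 159]
213 [167 166 165 165 165 156  88  79  76  99 161 166 166 166 165 164 166 167] [159 160 159 159 159 156  99  82  84 121 160 160 159 160 159 157 158 161]
218 [165 165 166 166 166 158 101  76  79  90 157 167 166 165 166 166 164 126] [159 160 159 159 159 162 110  79  82 121 161 160 160 160 161 158 156 121]
223 [165 165 165 165 165 165 115  78  79  82 158 165 166 166 166 166 164 151] [158 160 159 160 160 160 115  81  83 111 158 159 159 160 160 160 159 144]
228 [166 165 165 166 164 167 129  77  77  80 140 166 166 165 165 165 164 167] [159 159 160 160 158 160 126  78  8
[... 630 characters left out ...]
101 152 160 160]
253 [116 116 103  74  71  71  72  75  68  71  71  73  71  76  74 112 161 166] [159 161 150  95  69  81  84  75  69  91 101  99  79  71  77 140 159 160]
258 [116 116 105 109 118  94  69  61  64  60  61  64  71  85  83 105 163 165] [160 161 143 101 112  88  82  84  94  89  81  76  91 115 112 109 157 160]
tape 0.999 (np.int64(3), np.int64(3)) (3,3 = unmoved)
cup 0.964 (np.int64(3), np.int64(3)) (3,3 = unmoved)
narrow 0.999 (np.int64(3), np.int64(3)) (3,3 = unmoved)
wide 0.887 (np.int64(3), np.int64(3)) (3,3 = unmoved)
gel 0.999 (np.int64(3), np.int64(3)) (3,3 = unmoved)
rackA 0.264 (np.int64(3), np.int64(3)) (3,3 = unmoved)
rackB 0.999 (np.int64(3), np.int64(3)) (3,3 = unmoved)
```

The brush stands upright at its old height, the gripper is clear, and everything that shows in the side view is unmoved. The rack_a patch shows the arm in front of it.

```bash
python3 -c "
from cell import arm
print(arm.job_done())"
```

```text
the job is handed in; nothing more can be done
None
```

I scrubbed the wide jar with three strokes, put the brush back in its pot bristles down, let go and handed the job in. It took about 30 s of robot time.

- **Scrubbing:** I tilted the brush to the jar's slant against the pot's rim. Each descent ended on a gentle contact with the mat of about 3 to 4.5 N along the jar. I paused about half a second at each, and drew back about 85 mm in between.
- **Last checks:** From the side camera, the brush stands upright at its old spot and height with a slight lean. The gripper is open about 12 cm above it. The tape roll, sample cup, narrow jar, gel bottle and the second tube rack did not move. The wide jar also best matched its old position, though with a weaker match (0.89).
- **Checks that failed or disagreed:**
  - The orange-capped rack (which I took to be rack_a) could not be confirmed, most likely because the arm was in front of it. The arm was never near it.
  - The brush slid about 20 mm up in the fingers at some point before the first sure contact, possibly while I was feeling for the mat with a light grip. The mat's depth from my first estimate therefore came out too deep (about 140 mm). No force stood out from the noise until the real contact.

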